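# Clamp a link plate on edge under the lever-operated foot

## Task

Raise the red-knobbed lever on the blue clamping head all the way, which lifts the rubber foot. Then stand the yellow link plate upright on its short edge in the channel under the foot, pushed fully home against the back stop, and push the lever fully down again so that the foot holds the plate. Leave the other parts on the bench where they are.

Things in the scene. Friction and masses are not known exactly. Their poses are not given: they have to be found in the camera images.
- press: Blue and grey clamping stand, fixed on the bench; place and yaw vary. Origin on the bench, mid-channel. Axes at yaw 0: x away from the robot along the channel, y left, z up. In its frame, mm: grey base x -100..100, y -55..105, z 0..14; dark back stop x 55..70, y -23..23, z 14..54; column x 20..66, y 52..112, z 14..219; head over the rear of the channel x 28..58, y -45..102, z 165..227.
- channel_home (a point): Point on the channel's floor below the centre of a plate that stands fully home: 23, 0, 14 mm in the press's frame, same axes. The channel is 26 mm wide (y -13..13 mm), open at the front (-x) and above, between two steel rails 10 mm wide and 14 mm high (press x -95..55, z 14..28 mm). The back stop closes it 32 mm beyond this point.
- foot: Black rubber foot, 24 mm across, 10 mm thick, on a steel stem below the head (press x 43, y 0 mm); origin at the centre of its lower face. Lever down: face 119 mm above the bench, 5 mm lower than the top of a plate standing in the channel; lever up: 143 mm. It yields upward up to 10 mm on a spring, and with the lever down holds a plate with some 10 N.
- lever (a joint): Lever angle, rad: 0 fully down (arm 0.35 rad below the horizontal, foot down), 1.1 fully up (arm 0.75 rad above it, foot raised 24 mm, in proportion). Stiff: it stays where it is left; some 3 N at the knob moves it, 6 N when the foot meets a plate. It turns about the press's x direction through lever_pivot; the knob swings up and down on the press's -y side.
- lever_pivot (a point): Axis of the lever, on the -y end of the head: 43, -53, 190 mm in the press's frame. Hub 28 mm across.
- lever_knob (a point): Centre of the lever's red ball knob, 26 mm in diameter, at the end of a steel arm 12 mm thick, 110 mm from the pivot, out to the press's -y side.
- plate: Yellow link plate with two bushed bores, 110 x 64 x 20 mm, about 0.36 kg, at first lying flat on the bench. Origin: centre of its underside as it lies; x along its length, y along its width, z through its thickness (0..20 mm). Alike end for end and face for face.
- plate_center (a point): Centre of the yellow plate (10 mm above its origin along its z).
- bare_plate: Bystander: unpainted dark steel link plate of the same size, lying flat.
- yoke_a: Bystander: yellow fork yoke 52 x 60 mm, 84 mm high, standing; origin at the centre of its underside.
- yoke_b: Bystander: another such yoke.
- yoke_c: Bystander: another such yoke.
- oil_can: Bystander: blue can, 56 mm across, 150 mm high, standing; origin at the centre of its underside.
- wrench: Bystander: steel wrench 170 mm long, lying left of the press; origin at the middle of its underside.

How it is judged (in metres and radians):
On the way, in this order (a step that is already met when the one before it is completed fails the run):
1. the lever is raised all the way (above 0.85 rad) (value of joint lever above 0.85 rad), for 0.2 s.
2. with the lever still up, the plate stands upright in the channel, home against the back stop (value of joint lever above 0.7 rad and angle between the x axis of plate and the z axis of press, either way round below 0.1 rad and x of plate_center in the frame of channel_home between -0.004 and 0.004 m and y of plate_center in the frame of channel_home between -0.006 and 0.006 m and z of plate_center in the frame of channel_home between 0.052 and 0.058 m and angle between the y axis of plate and the x axis of press, either way round below 0.25 rad), for 0.2 s.
At the end, for the whole second after the job is handed in: Lever fully down (below 0.15 rad) by itself; foot pressing on the plate (over 4 N); plate at rest, upright (within 0.07 rad) on its short edge on the channel floor, width along the channel, within 6 mm of its middle and within 4 mm of touching the back stop (value of joint lever below 0.15 rad and contact force between foot and plate above 4 N and angle between the x axis of plate and the z axis of press, either way round below 0.07 rad and angle between the y axis of plate and the x axis of press, either way round below 0.25 rad and x of plate_center in the frame of channel_home between -0.004 and 0.004 m and y of plate_center in the frame of channel_home between -0.006 and 0.006 m and z of plate_center in the frame of channel_home between 0.052 and 0.058 m and linear speed of plate below 0.01 m/s).
It fails at once if a bystander (yoke, bare plate, can or wrench) is moved by more than 30 mm (distance of any of yoke_a, yoke_b, yoke_c, bare_plate, oil_can, wrench from where it was at the start of the episode above 0.03 m).
It also fails if it takes over 72 s, if anything falls off the work surface, if the arm or the gripper's body presses on something with over 40 N, if the wrist force passes 120 N, or if a joint passes its speed limit or range.

## Robot

A 7-joint arm with a two-finger parallel gripper is mounted at the origin on the work surface. World frame = base frame: x ahead of the robot, y to its left, z up, the work surface at z = 0. Lengths are in mm, angles in rad, forces in N, time in s.
With the tool pointing down it reaches from about 400 to 900 mm from the base axis. Payload 5.6 kg.
Tool frame: the origin (TCP) lies at the very end of the fingers, on their centre line; the grasp point (between the pads) lies 19 mm behind it (hold_point_z is the distance from the TCP to the grasp point, in mm); z points along the fingers, y is the line along which they close (so a half turn about z gives the same grasp; the last joint's range is limited). The gripper opens to 92 mm and grips with 3 to 60 N. Pads are 20 mm wide; open, the fingers measure 128 mm over their backs; the gripper's body (75 mm by 189 mm) begins 69 mm behind the grasp point.
Start: joints at [1.09, 0.468, -0.012, 1.603, 0.006, 1.071, -0.056], TCP at [275.528, -588.722, 214.592] pointing down, gripper open.
Joint ranges: [-2.53, 2.53], [-0.31, 2.02], [-1.57, 1.55], [0.28, 2.44], [-1.29, 4.43], [0.15, 1.84], [-2.92, 2.92]. Speed limits (rad/s): [2.57, 2.57, 3.14, 3.14, 3.14, 3.14, 3.14].

## Interface

Orientations are given as a rotation vector (axis times angle).
In Python, from rig import * gives the robot as it stands.
- The arm moves only by the tool servo_tool, never from a script. Its argument "rows" is one flat list of numbers, 6 for each row, row after row: the shift along the tool's x, y, z in units of 12 cm (1.0 is 12 cm), then the turn, a rotation vector about the tool's x, y, z in units of 120 degrees (1.0 is 120 degrees). A call has 1 to 8 rows; each row shifts and turns the commanded pose from where the row before left it, along the tool's axes as they then stand; what a row does not reach is not made up. A row lasts 1/12 s, in which the tool goes at most 41.7 mm and 7.16 degrees, less where a joint would pass 70% of its speed; a pose out of reach is approached as far as the arm can. A call with a number of a shift or a turn outside -1 to 1 is refused whole. A call with a gripper value outside its range is refused whole. "claw" is the opening, from 0 (shut) to 1 (fully open), set as the call begins (left out, the last holds). The fingers move at their own pace and stop on an object; "squeeze" is the grip in N (left out, the last holds). Time passes only in rows, so rows that do not move let the fingers close. It gives the time, the measured TCP pose, the force, the opening and the grip force at its end, in the units of the state.
- get_obs(): the state, without advancing time (a new reading comes with each control period).
- snapshot(name): name is "scene" or "top" or "wrist"; returns a dict with "pixels" (400x640x3 uint8, red, green, blue), "depth" (400x640 float32, mm along the optical axis (not along the pixel's ray), 0 where there is no reading), "K" (3x3 intrinsics, pixels), "eye" and "attitude" of the camera in the world. Camera axes: x right, y up, looking along -z (the intrinsics and any distortion apply to the point x, -y, -z); pixel columns grow to the right and rows downward; lengths in mm; the calibration is good to about 2 mm. A picture is of the moment at which its call begins.
- finish_job(): hands the job in; it is judged then, once.
The state is a dict: "time_s": time; "joint_positions": joint angles; "dq": joint speeds; "joint_efforts": joint torques, N m; "eef_pos": TCP position; "orientation": TCP orientation; "force": force on the tool from outside, world axes, zero at the start; "moment": the same for the moment, N m; "finger_gap": finger opening in mm; "finger_force": force on a finger pad.
Only numpy, scipy, OpenCV 4.12 (cv2) and the standard library are available. Lean on these libraries where they do the work, as an engineer would, in place of code of your own. Each camera call takes 0.05 s, during which the arm holds its last target. There are 200 camera calls.

## Working session

There is one attempt and no reset: what is moved stays moved. The work goes in short steps, Python scripts to look and compute and a tool call to move; the robot and the scene stay as the last step left them, time stands still between calls to the robot, and variables do not carry over. Pictures are saved under pics/ and viewed, at most 10 in all, crops included, and the job is handed in when it is done.

Besides the shell and the picture viewer there is one more tool, called after "Request:" by a JSON object that holds its "op" and its "data". servo_tool: Moves the arm, as the interface text tells. Shifts and turns lie within -1 to 1; 1 stands for 12 cm of shift or 120 degrees of turn. Its arguments: {"type":"object","properties":{"rows":{"type":"array"},"claw":{"type":"number"},"squeeze":{"type":"number"}},"required":["rows"]}

```bash
mkdir -p pics; ls; python3 - <<'E'
from rig import *
import cv2,pickle
o=get_obs();print(o)
for n in("scene","top"):
    s=snapshot(n);pickle.dump(s,open(n+"0.pkl","wb"));cv2.imwrite(f"pics/{n}0.png",s["pixels"][:,:,::-1]);print(n,s["K"],s["eye"],s["attitude"],s.keys())
E
```

```text
pics
{'time_s': 0.0, 'joint_positions': array([ 1.08997256,  0.46836515, -0.01157269,  1.60360729,  0.00598211,
        1.07139531, -0.05630302]), 'dq': array([-9.16677865e-05, -9.15865314e-05,  1.71701044e-04, -1.29845478e-03,
       -7.23446658e-04,  1.44414799e-03,  4.55821571e-04]), 'joint_efforts': array([-3.93939763e-05, -5.20571744e+01, -1.22266280e-02, -2.43745583e+01,
       -5.66509471e-02,  1.72763335e-02,  2.03542718e-04]), 'eef_pos': array([ 275.26079554, -588.20456305,  213.65488928]), 'orientation': array([-3.06502205e+00, -6.81732503e-01,  7.76304206e-04]), 'force': array([ 0.24595954,  1.08323386, -0.08621344]), 'moment': array([ 0.01955913, -0.02487254, -0.03056492]), 'finger_force': 0.0, 'finger_gap': 91.85717151737641}
scene [[361.60745156   0.         318.95417367]
 [  0.         361.60745156 201.26190013]
 [  0.           0.           1.        ]] [1120.42129031 -143.27316276 1023.28967218] [0.47337271 0.39575333 1.38595486] dict_keys(['pixels', 'depth', 'K', 'eye', 'attitude'])
top [[405.31232398   0.         312.63128274]
 [  0.         405.31232398 202.30557958]
 [  0.           0.           1.        ]] [ 374.56780829  -71.82976453 1349.40202837] [ 0.14956906 -0.1461194  -1.57279062] dict_keys(['pixels', 'depth', 'K', 'eye', 'attitude'])
```

View pics/scene0.png

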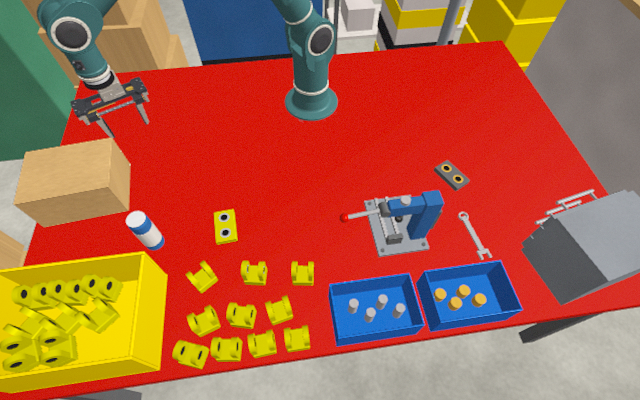

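View pics/top0.png

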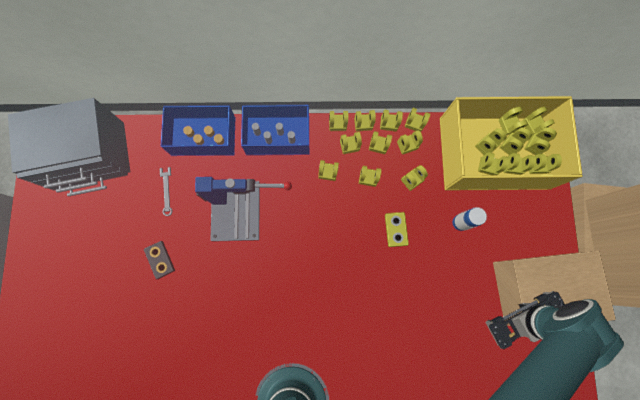

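The scene view shows the yellow plate at about (225,226), the press at (400,225) with its knob at (344,217), and the can at (145,230). In the top view the plate is at (397,229), the press base around (235,215), the knob at (288,186), the bare plate at (158,259) and the wrench at (167,190).

```bash
cat > h.py <<'E'
import numpy as np,cv2,pickle
from scipy.spatial.transform import Rotation as R
def world(s):
    "world point of every pixel, from depth"
    v,u=np.mgrid[:400,:640];K=s["K"];d=s["depth"]
    x=(u-K[0,2])/K[0,0]*d;y=(v-K[1,2])/K[1,1]*d
    return np.stack([x,-y,-d],-1)@R.from_rotvec(s["attitude"]).as_matrix().T+s["eye"]
def ray(s,px,z):
    "pixels cast onto the plane z"
    px=np.atleast_2d(px).astype(float);K=s["K"]
    c=np.c_[(px[:,0]-K[0,2])/K[0,0],-(px[:,1]-K[1,2])/K[1,1],-np.ones(len(px))]@R.from_rotvec(s["attitude"]).as_matrix().T
    return s["eye"]+c*((z-s["eye"][2])/c[:,2])[:,None]
def hsv(s): return cv2.cvtColor(s["pixels"],cv2.COLOR_RGB2HSV)
def rect(xy):
    "centre, sides and angle of long side (deg)"
    c,(w,h),a=cv2.minAreaRect(np.float32(xy))
    if w<h:w,h,a=h,w,a+90
    return np.round(c,1),round(w,1),round(h,1),round((a+90)%180-90,2)
E
python3 - <<'E'
from h import *
for n,box in(("top",(375,205,420,255)),("scene",(205,200,245,250))):
    s=pickle.load(open(n+"0.pkl","rb"));W=world(s);H=hsv(s)
    x0,y0,x1,y1=box;m=np.zeros((400,640),bool);m[y0:y1,x0:x1]=1
    y=m&(H[...,0]>20)&(H[...,0]<40)&(H[...,1]>120)
    zt=np.median(W[y][:,2]);print(n,"plate z",zt, "table z",np.median(W[m&~y][:,2]))
    cn=max(cv2.findContours(y.astype(np.uint8),0,2)[0],key=cv2.contourArea)[:,0]
    print(rect(ray(s,cn,20)[:,:2]))
    # press: region
    g=(W[...,2]>8)&(W[...,2]<20)&(W[...,0]>300)&(W[...,0]<650)&(W[...,1]>50)&(W[...,1]<350)&(H[...,1]<90)
    nl,lab,st,ce=cv2.connectedComponentsWithStats(g.astype(np.uint8));k=1+st[1:,4].argmax();g=lab==k
    print("base",st[k],rect(ray(s,np.argwhere(g)[:,::-1],14)[:,:2]),np.median(W[g][:,2]))
    r=(W[...,2]>90)&((H[...,0]<8)|(H[...,0]>172))&(H[...,1]>140)&(W[...,0]>350)&(W[...,0]<800)&(W[...,1]>-100)&(W[...,1]<350)
    print("knob",r.sum(),np.argwhere(r).mean(0)[::-1],W[r].mean(0))
E
python3 - <<'E'
import cv2
for n,(x0,y0,x1,y1) in(("top",(180,160,310,260)),("scene",(330,170,460,270))):
    i=cv2.imread(f"pics/{n}0.png")[y0:y1,x0:x1];cv2.imwrite(f"pics/c_{n}.png",cv2.resize(i,None,fx=4,fy=4,interpolation=2))
a=[cv2.imread(f"pics/c_{n}.png") for n in("top","scene")]
import numpy as np;cv2.imwrite("pics/c2.png",cv2.resize(np.hstack(a),(800,308)))
E
```

```text
top plate z 19.97830006160325 table z 0.9004609668015746
(array([ 536.3, -344.3]), 110.0, 66.5, 3.99)
base [ 211  197   48   44 1631] (array([576.6, 191.4]), 157.6, 145.9, -88.95) 14.710867981193815
knob 533 [278.71106942 267.53846154] [ 405.09895883  -61.21926818 1217.56723059]
scene plate z 20.05708429427591 table z 1.1827886603423394
(array([ 539. , -347.2]), 118.3, 66.1, 4.09)
base [368 213  17  27 259] (array([603.7, 124.2]), 92.8, 32.9, 1.12) 14.817421141485056
knob 76 [347.71052632 218.32894737] [654.50656458  11.89590734 179.15814968]
```

View pics/c2.png

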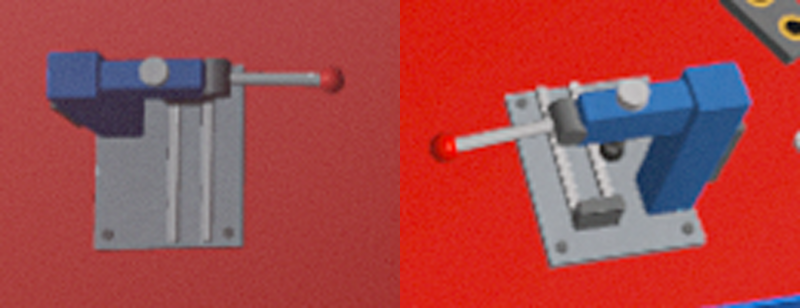

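The crop shows the press nearly square with the robot. Seen from above, the channel runs straight away between the rails, and the knob sticks out on the press's -y side, somewhat below or near horizontal. Next I'll refine the yaw and the knob.

```bash
python3 - <<'E'
from h import *
for n in("top","scene"):
    s=pickle.load(open(n+"0.pkl","rb"));W=world(s);H=hsv(s)
    reg=(W[...,0]>400)&(W[...,0]<750)&(W[...,1]>-20)&(W[...,1]<330)
    r=reg&(W[...,2]>110)&(W[...,2]<300)&((H[...,0]<8)|(H[...,0]>172))&(H[...,1]>140)
    P=W[r];print(n,"knob",len(P),P.mean(0),P.min(0),P.max(0))
    # sphere fit
    A=np.c_[2*P,np.ones(len(P))];f=lambda c:np.linalg.norm(P-c[:3],axis=1)-13
    from scipy.optimize import least_squares
    print(" sphere",least_squares(f,P.mean(0)-[0,0,8],loss="soft_l1").x)
    b=reg&(W[...,2]>222)&(W[...,2]<232)&(H[...,0]>95)&(H[...,0]<130)&(H[...,1]>100)
    print(" head",b.sum(),rect(W[b][:,:2]),np.median(W[b][:,2]), W[b].min(0),W[b].max(0))
    g=reg&(W[...,2]>8)&(W[...,2]<20)
    Q=W[g][:,:2];print(" base",rect(Q),np.median(W[g][:,2]))
    pl=(W[...,2]>16)&(W[...,2]<24)&(np.hypot(W[...,0]-537,W[...,1]+345)<75);print(" plate",rect(W[pl][:,:2]),W[pl][:,:2].mean(0))
    # front edge (min x per y bin), right edge
    fr=[(Q[abs(Q[:,1]-y)<4][:,0].min(),y) for y in range(130,270,8) if (abs(Q[:,1]-y)<4).sum()>3]
    ri=[(x,Q[abs(Q[:,0]-x)<4][:,1].min()) for x in range(520,690,8) if (abs(Q[:,0]-x)<4).sum()>3]
    fr=np.array(fr);ri=np.array(ri);print(" front slope(yaw)",-np.polyfit(fr[:,1],fr[:,0],1)[0],np.median(fr[:,0])," right",np.polyfit(ri[:,0],ri[:,1],1)[0],np.median(ri[:,1]))
    rl=reg&(W[...,2]>24)&(W[...,2]<34)&(W[...,0]<640);print(" rails",rl.sum(),rect(W[rl][:,:2]) if rl.sum()>3 else 0)
E
```

```text
top knob 59 [646.14901167  18.12289477 179.49726055] [624.51881583  -6.4036903  119.90010298] [658.97786836 277.44086748 189.42362635]
 sphere [649.16774962   5.82683598 173.52183942]
 head 16 (array([647.8, 244.3]), 37.1, 34.0, 76.16) 222.62118282613062 [626.82205269 223.16076814 222.00788093] [662.45861191 260.57445506 225.01767725]
 base (array([565.6, 160.3]), 331.3, 281.0, 87.57) 14.646365262850509
 plate (array([ 536., -345.]), 109.9, 64.9, 3.89) [ 535.52568674 -345.19024826]
 front slope(yaw) -0.1290345115273452 503.8615825492053  right -0.15538960760065598 112.33841249487197
 rails 251 (array([570.6, 194.9]), 133.9, 124.1, 7.0)
scene knob 74 [652.38311293   5.86746435 181.21251704] [625.90502497 -11.33721423 148.95895692] [666.37188098 272.10840464 216.97775384]
 sphere [648.19842968   1.03770522 173.97134243]
 head 13 (array([648.8, 235.4]), 44.2, 29.4, -85.13) 222.54271021831494 [632.26194491 214.6056886  222.04703325] [665.27402717 257.25183979 223.49003466]
 base (array([603.6, 160.7]), 211.6, 201.4, -89.3) 14.68045346639667
 plate (array([ 536.6, -350. ]), 110.9, 64.1, 3.84) [ 538.44962059 -349.92728644]
 front slope(yaw) 0.18648964037070065 504.85842146942406  right -0.029890578826184944 106.97494921828624
 rails 161 (array([575.2, 168.5]), 136.9, 76.0, 9.08)
```

Request:
{"op": "servo_tool", "data": {"rows": [0.15,0,-0.2,0,0,-0.013,0.3,0,-0.2,0,0,-0.0265,0.3,0,-0.2,0,0,-0.0265,0.3,0,-0.2,0,0,-0.0265,0.3,0,-0.2,0,0,-0.0265,0.3,0,-0.2,0,0,-0.0265,0.3,0,-0.1,0,0,-0.0265,0.3,0,-0.1,0,0,-0.0265], "claw": 1}}

```text
time_s: 0.77
eef_pos: [489.7, -435.8, 379.2]
orientation: [2.857, 1.303, 0.001]
force: [-0.4, 0.3, -0.6]
finger_gap: 91.9
finger_force: 0.0
```

Request:
{"op": "servo_tool", "data": {"rows": [0.3,0,0,0,0,-0.0265,0.3,0,0,0,0,-0.0265,0.3,0,0,0,0,-0.0265,0.3,0,0,0,0,-0.0265,0.3,0,0,0,0,-0.0265,0.3,0,0,0,0,-0.0265,0.3,0,0,0,0,-0.0265,0.3,0,0,0,0,-0.0265]}}

```text
time_s: 1.43
eef_pos: [631.6, -187.8, 377.4]
orientation: [-2.5, -1.901, 0.001]
force: [0.0, 0.7, -0.5]
finger_gap: 91.9
finger_force: 0.0
```

Request:
{"op": "servo_tool", "data": {"rows": [0.3,0,0,0,0,-0.0265,0.3,0,0,0,0,-0.0265,0.3,0,0,0,0,-0.0265,0.3,0,0,0,0,-0.0265,0.3,0,0,0,0,-0.0265,0.2,0,0,0,0,-0.018,0,0,0,0,0,0,0,0,0,0,0,0]}}

```text
time_s: 2.1
eef_pos: [659.7, 13.6, 377.7]
orientation: [-2.17, -2.27, 0.001]
force: [-0.3, -0.7, -1.0]
finger_gap: 92.0
finger_force: 0.0
```

```bash
cat >> h.py <<'E'
def log():
    import json
    from rig import get_obs
    o=get_obs();open("log.txt","a").write(json.dumps([list(o["joint_positions"]),list(o["eef_pos"]),list(o["orientation"])])+"\n")
    T=R.from_rotvec(o["orientation"]).as_matrix()
    print("t",round(o["time_s"],2),"q",np.round(o["joint_positions"],3),"p",np.round(o["eef_pos"],1),"F",np.round(o["force"],1),"gap",round(o["finger_gap"],1),round(o["finger_force"],1));print("T\n",np.round(T,3))
    return o,T
E
python3 - <<'E'
from h import *
from rig import *
log()
s=snapshot("wrist");pickle.dump(s,open("w1.pkl","wb"));cv2.imwrite("pics/w1.png",s["pixels"][:,:,::-1]);print(s["K"],s["eye"],s["attitude"])
E
```

```text
t 2.1 q [ 0.241  0.427 -0.459  1.338  0.187  1.42  -0.165] p [659.7  13.6 377.7] F [-0.3 -0.7 -1. ] gap 92.0 0.0
T
 [[-0.045  0.999 -0.001]
 [ 0.999  0.045  0.   ]
 [ 0.    -0.001 -1.   ]]
[[285.31558503   0.         324.68652779]
 [  0.         285.31558503 202.36184777]
 [  0.           0.           1.        ]] [656.13989393  92.30491303 548.04995645] [-0.2833127  -0.00539583  0.04356906]
```

View pics/w1.png

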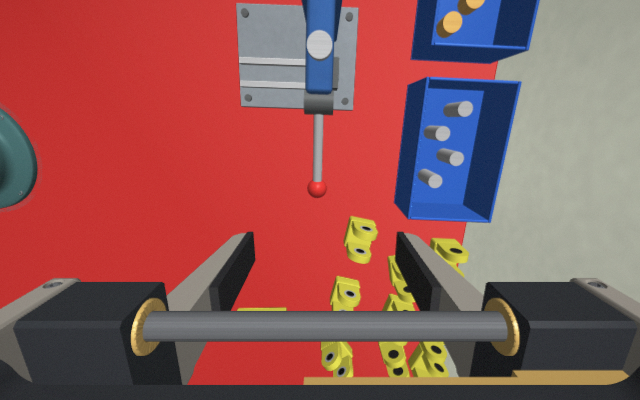

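The wrist view shows the knob at (317,188), the lever arm running straight up to the hub at (319,103), the base's -y edge from (240,106) to (352,110), and the two rails at rows of about 61 and 84.

```bash
python3 - <<'E'
from h import *
s=pickle.load(open("w1.pkl","rb"));W=world(s);H=hsv(s)
reg=(W[...,0]>450)&(W[...,0]<750)&(W[...,1]>70)&(W[...,1]<330)
g=reg&(W[...,2]>5)&(W[...,2]<34)&(H[...,1]<90)
Q=W[g];print("z",np.percentile(Q[:,2],[5,50,95]))
px=np.argwhere(g)[:,::-1]
# -y edge: lowest pixel in each column; front edge: leftmost in each row
E=lambda k,f,rg:np.array([(f(px[px[:,k]==c][:,1-k]),c) for c in rg if (px[:,k]==c).any()])
e=E(0,max,range(250,300,2));p=ray(s,e[:,::-1]+[0,.5],14);f=np.polyfit(p[:,0],p[:,1],1);print("y edge yaw",f[0],"y at x=604:",np.polyval(f,604),np.std(p[:,1]-np.polyval(f,p[:,0])))
e=E(1,min,range(15,100,3));p=ray(s,e-[.5,0],14);f=np.polyfit(p[:,1],p[:,0],1);print("front yaw",-f[0],"x at y=165:",np.polyval(f,165),np.std(p[:,0]-np.polyval(f,p[:,1])))
# back edge visible near rows 100
e=E(1,max,range(95,106,2));print("back",ray(s,e+[.5,0],14)[:,:2].mean(0))
# rails: bright rows per column
V=s["pixels"].mean(2)
for rows in((50,72),(76,94)):
    pts=[]
    for c in range(246,300,2):
        v=V[rows[0]:rows[1],c];w=np.clip(v-np.median(v)-12,0,None)
        if w.sum()>0:pts.append((c,rows[0]+(w*np.arange(len(w))).sum()/w.sum()))
    p=ray(s,pts,28);f=np.polyfit(p[:,0],p[:,1],1);print("rail yaw",f[0],"y at 604",np.polyval(f,604),np.std(p[:,1]-np.polyval(f,p[:,0])))
r=(W[...,2]>110)&(W[...,2]<300)&((H[...,0]<8)|(H[...,0]>172))&(H[...,1]>140)&(np.hypot(W[...,0]-649,W[...,1]-3)<40)
n,l,st,ce=cv2.connectedComponentsWithStats(r.astype(np.uint8));k=1+st[1:,4].argmax();print("knob",st[k],ce[k]);P=W[l==k]
from scipy.optimize import least_squares
print(least_squares(lambda c:np.linalg.norm(P-c,axis=1)-13,P.mean(0)-[0,0,8],loss="soft_l1").x,"top z",P[:,2].max())
print("ray at 174",ray(s,ce[k],174))
h=(W[...,2]>170)&(W[...,2]<240)&(W[...,1]>30)&(W[...,1]<300)&(H[...,0]>95)&(H[...,0]<130)&(H[...,1]>100)
print("head",rect(W[h&(W[...,2]>210)][:,:2]),W[h].max(0),W[h].min(0))
E
```

```text
z [12.74721374 14.42269873 28.16228942]
y edge yaw 0.013016802087904915 y at x=604: 109.49197256669801 0.4792857417062225
front yaw 0.011586491126237951 x at y=165: 504.8493087245834 0.4866807540529339
back [703.91040689 127.09062489]
rail yaw 0.009138656766949114 y at 604 182.49065155481517 0.21424978363674835
rail yaw 0.011852703925619669 y at 604 146.62104863709737 0.11423289457464686
knob [307 180  20  18 267] [316.36329588 188.4906367 ]
[648.63012247   3.29687965 173.11253818] top z 187.18225676148933
ray at 174 [[648.55490015   2.422883   174.        ]]
head (array([647.5, 164.3]), 88.8, 29.2, -88.45) [668.67346908 220.04875592 217.55287431] [625.54775932 119.78078123 170.22270693]
```

Request:
{"op": "servo_tool", "data": {"rows": [-0.04,-0.05,0.2,0,0,0.016,-0.045,-0.045,0.3,0,0,0,0,0,0.3,0,0,0,0,0,0.3,0,0,0,0,0,0.3,0,0,0,0,0,0.3,0,0,0,0,0,0.16,0,0,0,0,0,0,0,0,0]}}

```text
time_s: 2.82
eef_pos: [645.4, -2.1, 149.3]
orientation: [-2.212, -2.222, 0.012]
force: [-0.1, -0.8, 0.1]
finger_gap: 91.7
finger_force: 0.0
```

Request:
{"op": "servo_tool", "data": {"rows": [0,0,0,0,0,0,0,0,0,0,0,0,0,0,0,0,0,0,0,0,0,0,0,0,0,0,0,0,0,0,0,0,0,0,0,0], "claw": 0, "squeeze": 20}}

```text
time_s: 3.32
eef_pos: [649.3, 1.2, 156.0]
orientation: [2.211, 2.23, 0.002]
force: [-0.2, 0.6, -0.1]
finger_gap: 53.9
finger_force: 0.0
```

```bash
python3 - <<'E'
from h import *
o,T=log()
# lift rows: knob circle from lever angle a0 to 1.13
piv=np.array([112.,190.]);a=np.linspace(-.15,.77,14)
p=piv+110*np.c_[-np.cos(a),np.sin(a)];d=np.diff(p,axis=0);print(np.round(d/120,3).tolist())
E
```

```text
t 3.32 q [ 0.243  0.569 -0.416  1.634  0.263  0.992 -0.251] p [649.3   1.2 156. ] F [-0.2  0.6 -0.1] gap 53.9 0.0
T
 [[-0.008  1.     0.002]
 [ 1.     0.008 -0.   ]
 [-0.     0.002 -1.   ]]
[[-0.007, 0.064], [-0.003, 0.065], [0.002, 0.065], [0.006, 0.065], [0.011, 0.064], [0.015, 0.063], [0.02, 0.062], [0.024, 0.06], [0.028, 0.058], [0.032, 0.056], [0.036, 0.054], [0.04, 0.051], [0.043, 0.048]]
```

Request:
{"op": "servo_tool", "data": {"rows": [0,0,0,0,0,0,0,0,0,0,0,0,0,0,0,0,0,0,0,0,0,0,0,0,0,0,0,0,0,0,0,0,0,0,0,0,0,0,0,0,0,0]}}

```text
time_s: 3.9
eef_pos: [649.1, 1.2, 154.9]
orientation: [2.212, 2.231, 0.001]
force: [1.4, 0.4, -1.3]
finger_gap: 24.8
finger_force: 20.0
```

Request:
{"op": "servo_tool", "data": {"rows": [-0.004,0,-0.032,0,0,0,-0.003,0,-0.032,0,0,0,-0.003,0,-0.065,0,0,0,0.002,0,-0.065,0,0,0,0.006,0,-0.065,0,0,0,0.011,0,-0.064,0,0,0,0.015,0,-0.063,0,0,0]}}

```text
time_s: 4.48
eef_pos: [649.0, 4.0, 202.2]
orientation: [2.212, 2.23, 0.0]
force: [5.2, 1.0, -4.9]
finger_gap: 24.4
finger_force: 20.0
```

Request:
{"op": "servo_tool", "data": {"rows": [0.02,0,-0.062,0,0,0,0.024,0,-0.06,0,0,0,0.028,0,-0.058,0,0,0,0.032,0,-0.056,0,0,0,0.036,0,-0.054,0,0,0,0.04,0,-0.051,0,0,0,0.04,0,-0.048,0,0,0,0,0,0,0,0,0]}}

```text
time_s: 5.15
eef_pos: [648.7, 30.9, 249.2]
orientation: [2.211, 2.231, -0.0]
force: [1.8, -2.0, 2.1]
finger_gap: 24.4
finger_force: 20.0
```

Request:
{"op": "servo_tool", "data": {"rows": [0.02,0,-0.025,0,0,0,0,0,0,0,0,0,0,0,0,0,0,0]}}

```text
time_s: 5.4
eef_pos: [648.5, 31.0, 249.5]
orientation: [2.213, 2.229, -0.004]
force: [6.6, -4.6, -9.2]
finger_gap: 24.6
finger_force: 20.0
```

```bash
python3 - <<'E'
from h import *
o,T=log()
g=o["eef_pos"]-19*T[:,2];print("grasp pt",g,"angle",np.arctan2(g[2]-190,112-g[1])+.35)
E
```

```text
t 5.4 q [ 0.216  0.483 -0.445  1.544  0.221  1.166 -0.265] p [648.5  31.  249.5] F [ 6.6 -4.6 -9.2] gap 24.6 20.0
T
 [[-0.007  1.    -0.001]
 [ 1.     0.007 -0.002]
 [-0.002 -0.001 -1.   ]]
grasp pt [648.5652299   31.09071009 268.50776133] angle 1.1203348629001662
```

```bash
cat >> h.py <<'E'
def plan(p0,T0,p1,T1,n,dec=3):
    "rows (tool axes, 12 cm / 120 deg) from pose to pose in n even steps"
    from scipy.spatial.transform import Slerp
    S=Slerp([0,1],R.from_matrix([T0,T1]));out=[];P=np.array(p0,float);C=R.from_matrix(T0)
    for k in range(1,n+1):
        g=p0+(np.array(p1)-p0)*k/n;G=S(k/n)
        d=np.round(C.inv().apply(g-P)/120,dec);w=np.round((C.inv()*G).as_rotvec()/np.radians(120),dec)
        P=P+C.apply(d*120);C=C*R.from_rotvec(w*np.radians(120));out+=[*d,*w]
    print("rows",[float(x)+0 for x in out]);return P,C.as_matrix()
def tool(head,tilt=0):
    "tool x at heading head (deg) with tool down, then turned about tool y by tilt (deg)"
    a=np.radians(head);x=np.array([np.cos(a),np.sin(a),0]);z=np.array([0,0,-1.])
    return np.c_[x,np.cross(z,x),z]@R.from_euler("y",tilt,degrees=True).as_matrix()
E
python3 - <<'E'
from h import *
from rig import get_obs
o=get_obs();T=R.from_rotvec(o["orientation"]).as_matrix()
p=o["eef_pos"]+[0,0,96];plan(p,T,[540,-345,250],tool(3.9),16)
E
```

```text
rows [-0.195, -0.058, 0.05, 0.0, 0.0, 0.045, -0.2, -0.039, 0.051, 0.0, 0.0, 0.045, -0.203, -0.02, 0.05, 0.0, 0.0, 0.045, -0.204, -0.001, 0.05, 0.0, 0.0, 0.045, -0.203, 0.018, 0.05, 0.0, 0.0, 0.045, -0.2, 0.037, 0.051, 0.0, 0.0, 0.045, -0.196, 0.056, 0.05, 0.0, 0.001, 0.045, -0.19, 0.074, 0.05, 0.0, 0.0, 0.045, -0.182, 0.091, 0.049, 0.0, 0.0, 0.045, -0.173, 0.109, 0.05, 0.0, 0.0, 0.046, -0.161, 0.124, 0.05, 0.0, 0.0, 0.045, -0.149, 0.139, 0.05, 0.0, 0.0, 0.045, -0.135, 0.153, 0.05, 0.0, 0.0, 0.045, -0.121, 0.164, 0.05, 0.0, 0.0, 0.045, -0.104, 0.175, 0.05, 0.0, 0.0, 0.045, -0.087, 0.184, 0.049, 0.0, 0.0, 0.045]
```

Request:
{"op": "servo_tool", "data": {"rows": [0,0,0,0,0,0,0,0,0,0,0,0,0,0,0,0,0,0,0,0,0,0,0,0,0,0,-0.1,0,0,0,0,0,-0.2,0,0,0,0,0,-0.25,0,0,0,0,0,-0.25,0,0,0], "claw": 1}}

```text
time_s: 6.07
eef_pos: [648.1, 33.4, 348.8]
orientation: [-2.211, -2.231, 0.0]
force: [0.6, 0.2, 0.7]
finger_gap: 75.9
finger_force: 0.0
```

Request:
{"op": "servo_tool", "data": {"rows": [-0.195,-0.058,0.05,0.0,0.0,0.045,-0.2,-0.039,0.05,0.0,0.0,0.045,-0.203,-0.02,0.05,0.0,0.0,0.045,-0.204,0,0.05,0.0,0.0,0.045,-0.203,0.018,0.05,0.0,0.0,0.045,-0.2,0.037,0.05,0.0,0.0,0.045,-0.196,0.056,0.05,0.0,0,0.045,-0.19,0.074,0.05,0.0,0.0,0.045]}}

```text
time_s: 6.73
eef_pos: [594.5, -155.7, 300.1]
orientation: [2.88, 1.254, 0.002]
force: [-0.5, -0.5, -0.3]
finger_gap: 92.0
finger_force: 0.0
```

```bash
python3 -c "
from h import *
log()"
```

```text
t 6.73 q [ 0.404  0.355 -0.265  1.583  0.097  1.216 -0.628] p [ 594.5 -155.7  300.1] F [-0.5 -0.5 -0.3] gap 92.0 0.0
T
 [[ 0.681  0.732  0.001]
 [ 0.732 -0.681  0.   ]
 [ 0.001  0.001 -1.   ]]
```

Request:
{"op": "servo_tool", "data": {"rows": [-0.182,0.091,0.05,0.0,0.0,0.045,-0.173,0.109,0.05,0.0,0.0,0.046,-0.161,0.124,0.05,0.0,0.0,0.045,-0.149,0.139,0.05,0.0,0.0,0.045,-0.135,0.153,0.05,0.0,0.0,0.045,-0.121,0.164,0.05,0.0,0.0,0.045,-0.104,0.175,0.05,0.0,0.0,0.045,-0.087,0.184,0.05,0.0,0.0,0.045]}}

```text
time_s: 7.4
eef_pos: [540.9, -343.8, 252.1]
orientation: [-3.14, -0.102, -0.002]
force: [-0.0, -0.3, -0.3]
finger_gap: 92.0
finger_force: 0.0
```

Request:
{"op": "servo_tool", "data": {"rows": [0,0,0,0,0,0,0,0,0,0,0,0]}}

```text
time_s: 7.57
eef_pos: [540.2, -344.2, 251.5]
orientation: [-3.14, -0.106, 0.0]
force: [0.9, 0.4, 0.4]
finger_gap: 91.7
finger_force: 0.0
```

```bash
python3 - <<'E'
from h import *
from rig import *
log()
s=snapshot("wrist");pickle.dump(s,open("w2.pkl","wb"))
W=world(s);H=hsv(s)
y=(H[...,0]>20)&(H[...,0]<40)&(H[...,1]>100)&(np.hypot(W[...,0]-537,W[...,1]+346)<85)
print("z",np.percentile(W[y][:,2],[5,50,95]))
t=y&(W[...,2]>16);Q=W[t]
cn=max(cv2.findContours(t.astype(np.uint8),0,2)[0],key=cv2.contourArea)[:,0]
print(rect(ray(s,cn,20)[:,:2]),rect(Q[:,:2]),cn.min(0),cn.max(0))
import json
D=[json.loads(l) for l in open("log.txt")]
print(len(D))
from scipy.optimize import least_squares
import itertools
def fk(q,th,sg):
    h,l1,l2,l3,a3,a4,c1,c7,d,e=th;A=lambda ax,v:R.from_euler(ax,v).as_matrix()
    Rm=A("z",sg[0]*q[0]+c1);p=np.array([0,0,h])
    Rm=Rm@A("y",q[1]);p=p+Rm@[0,d,l1]
    Rm=Rm@A("z",sg[1]*q[2]);p=p+Rm@[a3,0,0]
    Rm=Rm@A("y",q[3]);p=p+Rm@[-a4,e,l2]
    Rm=Rm@A("z",sg[2]*q[4])@A("y",q[5]);p=p+Rm@[0,0,l3]
    return p,Rm@A("z",sg[3]*q[6]+c7)
best=[]
for sg in itertools.product((1,-1),repeat=4):
  for c7 in (0,1.57,3.14,-1.57):
    def f(th):
        r=[]
        for q,p,o in D:
            P,M=fk(q,th,sg);r+=[*((P-p)/1000),*(M-R.from_rotvec(o).as_matrix()).ravel()*.5]
        return r
    s_=least_squares(f,[350,400,400,250,0,0,0,c7,0,0],x_scale=[100]*6+[1,1]+[100]*2)
    best.append((s_.cost,sg,s_.x))
best.sort(key=lambda b:b[0])
for b in best[:3]:print(b[0],b[1],np.round(b[2],3))
pickle.dump(best[0],open("fk.pkl","wb"))
E
```

```text
t 7.57 q [ 0.555  0.421 -0.054  1.586  0.024  1.135 -1.008] p [ 540.2 -344.2  251.5] F [0.9 0.4 0.4] gap 91.7 0.0
T
 [[ 0.998  0.067 -0.   ]
 [ 0.067 -0.998  0.   ]
 [-0.    -0.    -1.   ]]
z [ 18.75357329  20.44209925 366.92526575]
(array([ 536.6, -346.8]), 107.8, 63.0, 3.79) (array([ 538.7, -345.3]), 123.5, 119.1, -35.26) [304 141] [348 215]
5
6.749829622569786e-10 (-1, -1, -1, -1) [ 3.03613e+02  5.20523e+02  4.72423e+02  3.27462e+02  7.20000e-02
  7.40000e-02 -1.00000e-03  1.57000e+00 -2.87220e+01 -4.26400e+00]
6.749829622914169e-10 (-1, -1, -1, -1) [ 3.03613e+02  5.20523e+02  4.72423e+02  3.27462e+02  7.20000e-02
  7.40000e-02 -1.00000e-03  1.57000e+00 -2.87220e+01 -4.26400e+00]
6.749829625695595e-10 (-1, -1, -1, -1) [ 3.03613e+02  5.20523e+02  4.72423e+02  3.27462e+02  7.20000e-02
  7.40000e-02 -1.00000e-03  1.57000e+00 -2.87220e+01 -4.26400e+00]
```

```bash
cat >> h.py <<'E'
LO=np.array([-2.53,-.31,-1.57,.28,-1.29,.15,-2.92]);HI=np.array([2.53,2.02,1.55,2.44,4.43,1.84,2.92])
def fk(q,th=None,sg=(-1,-1,-1,-1)):
    h,l1,l2,l3,_,_,_,_,d,e=th=pickle.load(open("fk.pkl","rb"))[2] if th is None else th
    A=lambda ax,v:R.from_euler(ax,v).as_matrix()
    M=A("z",-q[0])@A("y",q[1]);p=np.array([0,0,h])+M@[0,d,l1];el=p
    M=M@A("z",-q[2])@A("y",q[3]);p=p+M@[0,e,l2];wr=p
    M=M@A("z",-q[4])@A("y",q[5]);p=p+M@[0,0,l3]
    return p,M@A("z",-q[6]+np.pi/2),el,wr
TH=None
def ik(p,T,q0,reg=.02):
    from scipy.optimize import least_squares
    global TH
    TH=pickle.load(open("fk.pkl","rb"))[2] if TH is None else TH
    def f(q):
        P,M,_,_=fk(q,TH);return [*((P-p)/100),*(R.from_matrix(M.T@T).as_rotvec()),*reg*(q-q0)]
    s=least_squares(f,np.clip(q0,LO+1e-3,HI-1e-3),bounds=(LO,HI));P,M,el,wr=fk(s.x,TH)
    return s.x,np.linalg.norm(P-p),np.linalg.norm(R.from_matrix(M.T@T).as_rotvec()),el,wr
E
python3 - <<'E'
from h import *
from rig import get_obs
from scipy.spatial.transform import Slerp
q0=get_obs()["joint_positions"];yaw=np.radians(.7)
c0=np.array([536.6,-346.5,10])
for tp in(60,75,85):
    T0=tool(3.8,tp-90);g=c0+20*np.array([np.cos(.066),np.sin(.066),0]);p=g+T0[:,2]*8;  # TCP a bit below plate mid
    off=T0.T@(c0-p);print("tilt",tp,"tcp pick",p)
    q,e1,e2,_,_=ik(p,T0,q0);print(" pick",np.round(q,2),round(e1,1),round(e2,3))
    T1=tool(90.7,tp);home=np.array([627.5,164.8,69]);pr=lambda dx,dz:home+np.array([dx*np.cos(yaw),dx*np.sin(yaw),dz])
    S=Slerp([0,1],R.from_matrix([T0,T1]));a=c0+[0,0,250];b=pr(-75,60)
    for k in np.linspace(0,1,9):
        T=S(k).as_matrix();c=a+(b-a)*k;q,e1,e2,el,wr=ik(c-T@off,T,q);
        if k*8%2==0 or e1>2:print(" ",round(k,2),np.round(q,2),round(e1,1),round(e2,3))
    for c in(pr(-75,0),pr(0,0)):
        q,e1,e2,el,wr=ik(c-T1@off,T1,q);print(" place",np.round(q,2),round(e1,1),round(e2,3),"elbow",np.round(el),"wrist",np.round(wr))
E
```

```text
tilt 60 tcp pick [ 552.56524994 -345.44605371    3.07179677]
 pick [ 0.35  0.98  0.07  1.31  0.18  1.33 -1.18] 0.0 0.0
  0.0 [ 0.35  0.72  0.08  1.19  0.18  1.7  -1.1 ] 0.0 0.0
  0.25 [ 0.41  0.54 -0.11  1.49 -0.01  1.39 -0.83] 0.0 0.0
  0.5 [ 0.54  0.48 -0.32  1.72 -0.27  1.14 -0.41] 0.0 0.0
  0.75 [ 0.69  0.57 -0.58  1.86 -0.52  0.95  0.1 ] 0.0 0.0
  1.0 [ 0.75  0.87 -0.83  1.89 -0.62  0.83  0.59] 0.0 0.0
 place [ 0.73  0.98 -0.79  1.89 -0.6   0.76  0.66] 0.0 0.0 elbow [ 302. -310.  595.] wrist [ 556. -113.  249.]
 place [ 0.64  1.02 -0.75  1.7  -0.57  0.84  0.58] 0.0 0.0 elbow [ 339. -288.  576.] wrist [ 631. -112.  249.]
tilt 75 tcp pick [ 554.49045562 -345.31818169    2.27259339]
 pick [ 0.43  0.84  0.02  1.51  0.13  1.02 -1.14] 0.0 0.0
  0.0 [ 0.43  0.57  0.03  1.37  0.11  1.43 -1.08] 0.0 0.0
  0.25 [ 0.56  0.45 -0.17  1.64 -0.17  1.18 -0.7 ] 0.0 0.0
  0.5 [ 0.73  0.47 -0.41  1.83 -0.5   1.02 -0.18] 0.0 0.0
  0.75 [ 0.86  0.69 -0.67  1.91 -0.72  0.94  0.35] 0.0 0.0
  1.0 [ 0.81  1.05 -0.84  1.86 -0.73  0.93  0.78] 0.0 0.0
 place [ 0.79  1.15 -0.8   1.84 -0.7   0.9   0.84] 0.0 0.0 elbow [ 314. -358.  516.] wrist [ 556. -145.  172.]
 place [ 0.7   1.18 -0.77  1.65 -0.69  0.97  0.75] 0.0 0.0 elbow [ 350. -333.  501.] wrist [ 631. -144.  172.]
tilt 85 tcp pick [ 555.86074279 -345.22716732    2.03044242]
 pick [ 0.49  0.77 -0.01  1.64  0.08  0.81 -1.08] 0.0 0.0
  0.0 [ 0.5   0.49 -0.02  1.49  0.06  1.24 -1.05] 0.0 0.0
  0.25 [ 0.68  0.41 -0.24  1.73 -0.31  1.04 -0.58] 0.0 0.0
  0.5 [ 0.87  0.5  -0.49  1.89 -0.66  0.96 -0.01] 0.0 0.0
  0.75 [ 0.95  0.79 -0.72  1.94 -0.82  0.95  0.5 ] 0.0 0.0
  1.0 [ 0.84  1.17 -0.85  1.83 -0.77  1.02  0.86] 0.0 0.0
 place [ 0.81  1.27 -0.8   1.79 -0.74  1.    0.92] 0.0 0.0 elbow [ 321. -381.  458.] wrist [ 556. -154.  117.]
 place [ 0.73  1.3  -0.79  1.61 -0.73  1.07  0.83] 0.0 0.0 elbow [ 356. -354.  444.] wrist [ 631. -153.  117.]
```

```bash
python3 - <<'E'
from h import *
from rig import get_obs
o=get_obs();T=R.from_rotvec(o["orientation"]).as_matrix();T1=tool(3.8,-15)
P,C=plan(o["eef_pos"],T,[555.5,-345.2,50],T1,8,2);print(P,C[:,2])
P,C=plan(P,C,[555.5,-345.2,6],T1,4);print(P)
E
```

```text
rows [0.01, 0.0, 0.21, 0.0, -0.02, 0.0, 0.03, 0.01, 0.21, 0.0, -0.01, 0.0, 0.03, 0.0, 0.21, 0.0, -0.02, 0.0, 0.03, 0.01, 0.21, 0.0, -0.01, 0.0, 0.04, 0.0, 0.2, 0.0, -0.02, 0.0, 0.05, 0.0, 0.21, 0.0, -0.01, 0.0, 0.05, 0.01, 0.2, 0.0, -0.02, 0.0, 0.07, 0.0, 0.2, 0.0, -0.02, 0.0]
[ 555.95445596 -345.03123879   50.19367727] [-0.26731805 -0.01822332 -0.96343602]
rows [0.024, 0.0, 0.089, 0.0, 0.001, 0.0, 0.023, 0.001, 0.089, 0.0, 0.001, 0.001, 0.024, 0.0, 0.089, 0.0, 0.001, 0.0, 0.023, 0.0, 0.089, 0.0, 0.002, 0.001]
[ 555.52292955 -345.16754117    6.01155539]
```

Request:
{"op": "servo_tool", "data": {"rows": [0.01,0.0,0.21,0.0,-0.02,0.0,0.03,0.01,0.21,0.0,-0.01,0.0,0.03,0.0,0.21,0.0,-0.02,0.0,0.03,0.01,0.21,0.0,-0.01,0.0,0.04,0.0,0.2,0.0,-0.02,0.0,0.05,0.0,0.21,0.0,-0.01,0.0,0.05,0.01,0.2,0.0,-0.02,0.0,0.07,0.0,0.2,0.0,-0.02,0.0]}}

```text
time_s: 8.28
eef_pos: [556.7, -344.2, 49.4]
orientation: [3.102, 0.112, -0.425]
force: [0.7, -0.2, 0.1]
finger_gap: 91.7
finger_force: 0.0
```

Request:
{"op": "servo_tool", "data": {"rows": [0.024,0.0,0.089,0.0,0.001,0.0,0.023,0.001,0.089,0.0,0.001,0,0.024,0.0,0.089,0.0,0.001,0.0,0.023,0.0,0.089,0.0,0.001,0,0,0,0,0,0,0,0,0,0,0,0,0,0,0,0,0,0,0]}}

```text
time_s: 8.87
eef_pos: [555.2, -346.5, 6.4]
orientation: [3.103, 0.106, -0.409]
force: [0.0, -0.4, -1.0]
finger_gap: 91.9
finger_force: 0.0
```

```bash
python3 -c "
from h import *
log()"
```

```text
t 8.87 q [ 0.438  0.836  0.007  1.508  0.144  1.031 -1.148] p [ 555.2 -346.5    6.4] F [ 0.  -0.4 -1. ] gap 91.9 0.0
T
 [[ 0.964  0.069 -0.259]
 [ 0.066 -0.998 -0.019]
 [-0.259  0.001 -0.966]]
```

Good. Close the gripper and lift.

Request:
{"op": "servo_tool", "data": {"rows": [0,0,0,0,0,0,0,0,0,0,0,0,0,0,0,0,0,0,0,0,0,0,0,0,0,0,0,0,0,0,0,0,0,0,0,0,0,0,0,0,0,0,0,0,0,0,0,0], "claw": 0, "squeeze": 45}}

```text
time_s: 9.53
eef_pos: [554.9, -346.0, 5.4]
orientation: [3.103, 0.107, -0.412]
force: [0.4, -0.4, 3.0]
finger_gap: 63.4
finger_force: 45.0
```

Request:
{"op": "servo_tool", "data": {"rows": [-0.01,0,-0.04,0,0,0,-0.02,0,-0.08,0,0,0,-0.04,0,-0.16,0,0,0,-0.05,0,-0.2,0,0,0,-0.05,0,-0.2,0,0,0,-0.05,0,-0.2,0,0,0,-0.05,0,-0.2,0,0,0,-0.05,0,-0.2,0,0,0]}}

```text
time_s: 10.2
eef_pos: [557.5, -345.5, 164.8]
orientation: [3.104, 0.107, -0.412]
force: [-1.1, -0.6, -3.6]
finger_gap: 63.8
finger_force: 45.0
```

```bash
python3 - <<'E'
from h import *
from rig import *
o,T=log()
for n in("scene","wrist"):
    s=snapshot(n);pickle.dump(s,open(n+"3.pkl","wb"));cv2.imwrite(f"pics/{n}3.png",s["pixels"][:,:,::-1])
a=cv2.imread("pics/scene3.png")[100:300,130:370];b=cv2.imread("pics/wrist3.png")
cv2.imwrite("pics/m3.png",np.hstack([cv2.resize(a,(400,333)),cv2.resize(b,(400,333))]))
E
```

```text
t 10.2 q [ 0.437  0.655  0.004  1.438  0.131  1.283 -1.113] p [ 557.5 -345.5  164.8] F [-1.1 -0.6 -3.6] gap 63.8 45.0
T
 [[ 0.963  0.069 -0.26 ]
 [ 0.067 -0.998 -0.018]
 [-0.261 -0.    -0.965]]
```

View pics/m3.png

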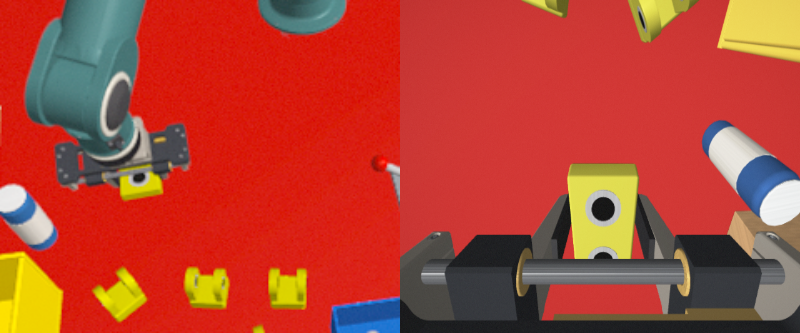

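The left half shows the plate lifted in the gripper with the can and yokes undisturbed. The right half (wrist view) shows the plate between the pads, its free end at about (602,170) and its bore at (602,208). It sits square to the fingers.

```bash
python3 - <<'E'
from h import *
from rig import get_obs
o=get_obs();T=R.from_rotvec(o["orientation"]).as_matrix();p=o["eef_pos"]
s=pickle.load(open("wrist3.pkl","rb"));W=world(s);H=hsv(s)
y=(H[...,0]>20)&(H[...,0]<40)&(H[...,1]>100)&(np.linalg.norm(W-p,axis=2)<110)
Q=W[y];Q=Q[Q[:,2]>np.percentile(Q[:,2],70)-4];c=Q.mean(0);n=np.linalg.svd(Q-c)[2][2];print("plane normal",n*np.sign(n[2]),"at",c,len(Q),"xy range",Q.min(0),Q.max(0))
T0=tool(3.8,-15);off=T0.T@(np.array([536.6,-346.1,10])-[554.9,-346,5.4]);print("off",off,"center now",p+T@off)
# tool tilt now
yaw=np.radians(.7);home=np.array([627.5,164.8,69]);T1=tool(90.7,75)
P,C=plan(p,T,home+[-110,-1.3,60]-T1@off,T1,24);print(P,"end center",P+C@off)
E
```

```text
plane normal [-0.00841063 -0.0051055   0.9999516 ] at [ 562.36335394 -346.38737705  185.24747747] 7959 xy range [ 512.36355496 -380.66980549  181.46025507] [ 610.441402   -307.63381579  258.72841654]
off [-18.83454958  -1.11303223   0.28443192] center now [ 541.93628293 -347.07014148  172.72778415]
rows [0.0, -0.179, 0.007, 0.017, 0.025, -0.028, 0.009, -0.179, 0.013, 0.016, 0.024, -0.029, 0.02, -0.178, 0.02, 0.017, 0.025, -0.028, 0.028, -0.175, 0.028, 0.016, 0.024, -0.028, 0.038, -0.172, 0.035, 0.017, 0.025, -0.029, 0.045, -0.168, 0.044, 0.016, 0.024, -0.028, 0.053, -0.164, 0.051, 0.017, 0.025, -0.028, 0.06, -0.158, 0.06, 0.017, 0.024, -0.029, 0.065, -0.152, 0.069, 0.016, 0.025, -0.028, 0.071, -0.146, 0.077, 0.017, 0.025, -0.029, 0.075, -0.139, 0.087, 0.016, 0.024, -0.028, 0.078, -0.131, 0.094, 0.017, 0.025, -0.028, 0.081, -0.123, 0.104, 0.016, 0.024, -0.029, 0.082, -0.114, 0.111, 0.017, 0.025, -0.028, 0.083, -0.105, 0.12, 0.016, 0.024, -0.028, 0.082, -0.097, 0.127, 0.017, 0.025, -0.029, 0.081, -0.086, 0.134, 0.017, 0.025, -0.028, 0.079, -0.077, 0.142, 0.016, 0.024, -0.028, 0.076, -0.068, 0.148, 0.017, 0.025, -0.029, 0.071, -0.058, 0.155, 0.016, 0.024, -0.028, 0.067, -0.048, 0.159, 0.017, 0.025, -0.028, 0.061, -0.039, 0.164, 0.016, 0.024, -0.029, 0.055, -0.03, 0.169, 0.017, 0.025, -0.028, 0.047, -0.021, 0.172, 0.016, 0.024, -0.028]
[518.59256901 168.14284198 147.28670914] end center [517.52049343 163.5148825  129.02492815]
```

```bash
python3 - <<'E'
from h import *
s=pickle.load(open("wrist3.pkl","rb"));W=world(s);H=hsv(s)
y=(H[...,0]>20)&(H[...,0]<40)&(H[...,1]>100)&(abs(W[...,2]-184)<8)
n,l,st,ce=cv2.connectedComponentsWithStats(y.astype(np.uint8));k=1+st[1:,4].argmax();Q=W[l==k];print(st[k])
from numpy.linalg import lstsq
a=lstsq(np.c_[Q[:,:2]-Q[:,:2].mean(0),np.ones(len(Q))],Q[:,2],rcond=None)[0];print("slopes, z",a,Q[:,:2].mean(0))
print("x",np.percentile(Q[:,0],[.5,99.5]),"y",np.percentile(Q[:,1],[1,99]))
E
```

```text
[ 268  202  114  109 8512]
slopes, z [-2.12033018e-02 -6.20560043e-03  1.84706774e+02] [ 564.48549819 -346.25926204]
x [514.88952112 597.34575339] y [-378.03468566 -314.76029895]
```

Request:
{"op": "servo_tool", "data": {"rows": [0.0,-0.179,0.007,0.017,0.025,-0.028,0.009,-0.179,0.013,0.016,0.024,-0.029,0.02,-0.178,0.02,0.017,0.025,-0.028,0.028,-0.175,0.028,0.016,0.024,-0.028,0.038,-0.172,0.035,0.017,0.025,-0.029,0.045,-0.168,0.044,0.016,0.024,-0.028,0.053,-0.164,0.051,0.017,0.025,-0.028,0.06,-0.158,0.06,0.017,0.024,-0.029]}}

```text
time_s: 10.97
eef_pos: [542.5, -172.9, 156.0]
orientation: [-2.704, -0.703, -0.199]
force: [0.8, 0.4, -4.5]
finger_gap: 63.3
finger_force: 45.0
```

Request:
{"op": "servo_tool", "data": {"rows": [0.065,-0.152,0.069,0.016,0.025,-0.028,0.071,-0.146,0.077,0.017,0.025,-0.029,0.075,-0.139,0.087,0.016,0.024,-0.028,0.078,-0.131,0.094,0.017,0.025,-0.028,0.081,-0.123,0.104,0.016,0.024,-0.029,0.082,-0.114,0.111,0.017,0.025,-0.028,0.083,-0.105,0.12,0.016,0.024,-0.028,0.082,-0.097,0.127,0.017,0.025,-0.029]}}

```text
time_s: 11.63
eef_pos: [528.7, -1.9, 149.7]
orientation: [-2.105, -1.129, -0.695]
force: [-0.1, 0.4, -4.8]
finger_gap: 63.3
finger_force: 45.0
```

```bash
python3 -c "
from h import *
log()"
```

```text
t 11.63 q [ 0.957  0.67  -0.701  1.954 -0.579  0.877  0.184] p [528.7  -1.9 149.7] F [-0.1  0.4 -4.8] gap 63.3 45.0
T
 [[ 0.49   0.859  0.148]
 [ 0.519 -0.424  0.742]
 [ 0.7   -0.287 -0.654]]
```

Request:
{"op": "servo_tool", "data": {"rows": [0.081,-0.086,0.134,0.017,0.025,-0.028,0.079,-0.077,0.142,0.016,0.024,-0.028,0.076,-0.068,0.148,0.017,0.025,-0.029,0.071,-0.058,0.155,0.016,0.024,-0.028,0.067,-0.048,0.159,0.017,0.025,-0.028,0.061,-0.039,0.164,0.016,0.024,-0.029,0.055,-0.03,0.169,0.017,0.025,-0.028,0.047,-0.021,0.172,0.016,0.024,-0.028]}}

```text
time_s: 12.3
eef_pos: [515.6, 169.3, 142.5]
orientation: [-1.391, -1.398, -1.062]
force: [-0.3, -0.1, -3.3]
finger_gap: 63.7
finger_force: 45.0
```

Request:
{"op": "servo_tool", "data": {"rows": [0,0,0,0,0,0,0,0,0,0,0,0]}}

```text
time_s: 12.47
eef_pos: [515.1, 170.1, 142.8]
orientation: [-1.392, -1.395, -1.058]
force: [0.5, -0.6, -4.2]
finger_gap: 63.4
finger_force: 45.0
```

```bash
python3 - <<'E'
from h import *
from rig import *
o,T=log()
T1=tool(90.7,75);print("rot err",R.from_matrix(T.T@T1).as_rotvec(degrees=True))
off=np.array([-18.8,-1.1,.3]);print("center",o["eef_pos"]+T@off)
for n in("scene","top","wrist"):
    s=snapshot(n);pickle.dump(s,open(n+"4.pkl","wb"));cv2.imwrite(f"pics/{n}4.png",s["pixels"][:,:,::-1])
a=[cv2.imread("pics/scene4.png")[120:270,310:460],cv2.imread("pics/top4.png")[150:270,190:310],cv2.imread("pics/wrist4.png")]
cv2.imwrite("pics/m4.png",np.hstack([cv2.resize(a[0],(265,265)),cv2.resize(a[1],(265,265),interpolation=2),cv2.resize(a[2],(265,265))]))
for n in("scene","top"):
    s=pickle.load(open(n+"4.pkl","rb"));W=world(s);H=hsv(s)
    y=(H[...,0]>20)&(H[...,0]<40)&(H[...,1]>100)&(abs(W[...,0]-517)<60)&(abs(W[...,1]-164)<50)&(W[...,2]>60)
    Q=W[y];print(n,len(Q),np.percentile(Q,[2,50,98],axis=0) if len(Q) else 0)
    t=Q[Q[:,2]>np.percentile(Q[:,2],95)-4];print(" top",rect(t[:,:2]),len(t),np.median(t[:,2]))
E
```

```text
t 12.47 q [ 0.926  1.111 -0.944  1.937 -0.607  0.853  0.71 ] p [515.1 170.1 142.8] F [ 0.5 -0.6 -4.2] gap 63.4 45.0
T
 [[ 0.009  1.    -0.014]
 [ 0.256  0.011  0.967]
 [ 0.967 -0.012 -0.255]]
rot err [-0.13022397 -0.19996663 -0.67349167]
center [513.78593229 165.56480214 124.52027709]
scene 268 [[485.86942376 151.22377582  80.24330773]
 [527.56091164 156.87204388 170.29907177]
 [547.13473716 170.37385678 181.92573382]]
 top (array([515.2, 161.2]), 64.7, 19.3, 0.43) 105 179.1011382912501
top 215 [[485.40053774 155.20750469  94.60634862]
 [516.91768395 160.70571546 177.84317502]
 [545.96814629 173.69016684 183.32440003]]
 top (array([515.7, 164.2]), 61.9, 18.3, 2.14) 97 180.26156664292535
```

View pics/m4.png

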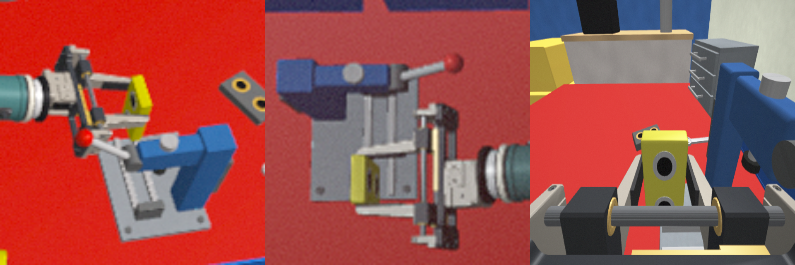

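The view shows the plate upright in the gripper over the front of the channel, with the lever up at top-view (455,62). The wrist view shows the foot and head to its right. Before lowering, I'll compare plate and rails in the same cameras.

```bash
python3 - <<'E'
from h import *
for n in("top","scene"):
    s=pickle.load(open(n+"0.pkl","rb"));W=world(s)
    m=(W[...,2]>24)&(W[...,2]<33)&(W[...,0]>510)&(W[...,0]<615)&(W[...,1]>120)&(W[...,1]<210)
    P=W[m];P=P[:,1]-.012*(P[:,0]-604.5);hh,e=np.histogram(P,np.arange(135,195,3));print(n,"rails y at origin",list(zip(e[:-1].astype(int),hh)))
    a=P[P<164];b=P[P>164];print(" means",np.median(a),np.median(b),"mid",(np.median(a)+np.median(b))/2)
    s=pickle.load(open(n+"4.pkl","rb"));W=world(s);H=hsv(s)
    y=(H[...,0]>20)&(H[...,0]<40)&(H[...,1]>100)&(abs(W[...,0]-515)<40)&(abs(W[...,1]-163)<30)&(W[...,2]>174)&(W[...,2]<190)
    Q=W[y];Q=Q[np.abs(Q[:,0]-515)<26];print(" plate top y range",np.percentile(Q[:,1],[3,50,97]),"slope",np.polyfit(Q[:,0],Q[:,1],1)[0])
    v=W[(H[...,0]>20)&(H[...,0]<40)&(H[...,1]>100)&(abs(W[...,0]-515)<40)&(abs(W[...,1]-163)<30)&(W[...,2]>150)]
E
```

```text
top rails y at origin [(np.int64(135), np.int64(1)), (np.int64(138), np.int64(0)), (np.int64(141), np.int64(24)), (np.int64(144), np.int64(18)), (np.int64(147), np.int64(22)), (np.int64(150), np.int64(18)), (np.int64(153), np.int64(4)), (np.int64(156), np.int64(0)), (np.int64(159), np.int64(0)), (np.int64(162), np.int64(0)), (np.int64(165), np.int64(0)), (np.int64(168), np.int64(0)), (np.int64(171), np.int64(0)), (np.int64(174), np.int64(0)), (np.int64(177), np.int64(17)), (np.int64(180), np.int64(25)), (np.int64(183), np.int64(26)), (np.int64(186), np.int64(21)), (np.int64(189), np.int64(2))]
 means 147.0098036433419 183.16221968708678 mid 165.08601166521436
 plate top y range [155.64976299 164.29190545 173.65304209] slope 0.03050077580865219
scene rails y at origin [(np.int64(135), np.int64(1)), (np.int64(138), np.int64(29)), (np.int64(141), np.int64(19)), (np.int64(144), np.int64(11)), (np.int64(147), np.int64(6)), (np.int64(150), np.int64(0)), (np.int64(153), np.int64(0)), (np.int64(156), np.int64(0)), (np.int64(159), np.int64(0)), (np.int64(162), np.int64(0)), (np.int64(165), np.int64(0)), (np.int64(168), np.int64(0)), (np.int64(171), np.int64(2)), (np.int64(174), np.int64(13)), (np.int64(177), np.int64(11)), (np.int64(180), np.int64(11)), (np.int64(183), np.int64(2)), (np.int64(186), np.int64(0)), (np.int64(189), np.int64(0))]
 means 141.6360609411825 178.62694191798352 mid 160.131501429583
 plate top y range [152.01159739 160.39802419 170.07564116] slope 0.041599290896333685
```

Request:
{"op": "servo_tool", "data": {"rows": [-0.03,0,0.008,-0.001,-0.002,-0.006,-0.06,0,0.014,0,0,0,-0.06,0,0.014,0,0,0,-0.06,0,0.014,0,0,0,-0.06,0,0.014,0,0,0,-0.03,0,0.005,0,0,0,0,0,0,0,0,0,0,0,0,0,0,0]}}

```text
time_s: 13.28
eef_pos: [516.1, 168.2, 107.8]
orientation: [-1.388, -1.409, -1.069]
force: [0.9, 0.5, -3.6]
finger_gap: 63.6
finger_force: 45.0
```

```bash
cat >> h.py <<'E'
def chk():
    o,T=log();off=np.array([-18.8,-1.1,-.8])
    print("rot err",np.round(R.from_matrix(T.T@tool(90.7,75)).as_rotvec(degrees=True),2),"center-home",np.round(o["eef_pos"]+T@off-[627.5,164.8,69],1))
E
python3 -c "
from h import *
chk()"
```

```text
t 13.28 q [ 0.913  1.169 -0.913  1.923 -0.582  0.829  0.758] p [516.1 168.2 107.8] F [ 0.9  0.5 -3.6] gap 63.6 45.0
T
 [[-0.007  1.    -0.011]
 [ 0.259  0.012  0.966]
 [ 0.966  0.004 -0.259]]
rot err [0.05 0.03 0.21] center-home [-112.4   -2.2   20.8]
```

Request:
{"op": "servo_tool", "data": {"rows": [-0.03,0,0.012,0,0,0.001,-0.03,0,0.009,0,0,0,-0.03,0,0.009,0,0,0,-0.03,0,0.009,0,0,0,-0.03,0,0.008,0,0,0,0,0,0,0,0,0,0,0,0,0,0,0]}}

```text
time_s: 13.87
eef_pos: [516.1, 168.9, 88.8]
orientation: [-1.39, -1.408, -1.067]
force: [0.9, 0.1, -3.6]
finger_gap: 63.5
finger_force: 45.0
```

```bash
python3 -c "
from h import *
chk()"
```

```text
t 13.87 q [ 0.904  1.201 -0.896  1.913 -0.572  0.818  0.776] p [516.1 168.9  88.8] F [ 0.9  0.1 -3.6] gap 63.5 45.0
T
 [[-0.005  1.    -0.011]
 [ 0.26   0.012  0.966]
 [ 0.966  0.002 -0.26 ]]
rot err [0.06 0.06 0.1 ] center-home [-112.4   -1.6    1.9]
```

Request:
{"op": "servo_tool", "data": {"rows": [0,0.06,0,0,0,0,0,0.12,0,0,0,0,0,0.14,0,0,0,0,0,0.14,0,0,0,0,0,0.14,0,0,0,0,0,0.12,0,0,0,0,0,0.1,0,0,0,0,0,0,0,0,0,0]}}

```text
time_s: 14.53
eef_pos: [617.3, 170.2, 89.6]
orientation: [-1.391, -1.41, -1.07]
force: [-0.1, 0.2, -3.2]
finger_gap: 63.7
finger_force: 45.0
```

```bash
python3 -c "
from h import *
chk()"
```

```text
t 14.53 q [ 0.776  1.231 -0.874  1.674 -0.564  0.918  0.678] p [617.3 170.2  89.6] F [-0.1  0.2 -3.2] gap 63.7 45.0
T
 [[-0.007  1.    -0.009]
 [ 0.261  0.01   0.965]
 [ 0.965  0.005 -0.261]]
rot err [0.18 0.11 0.23] center-home [-11.1  -0.3   2.7]
```

Request:
{"op": "servo_tool", "data": {"rows": [-0.008,0.02,0.002,0,0,0.001,-0.008,0.02,0.002,0,0,0.001,0,0.02,0,0,0,0,0,0.015,0,0,0,0,0,0,0,0,0,0]}}

```text
time_s: 14.95
eef_pos: [622.7, 171.0, 88.5]
orientation: [-1.389, -1.404, -1.064]
force: [-3.7, 0.7, 3.2]
finger_gap: 63.8
finger_force: 45.0
```

Request:
{"op": "servo_tool", "data": {"rows": [0,0.01,0,0,0,0,0,0,0,0,0,0]}}

```text
time_s: 15.12
eef_pos: [623.8, 171.0, 88.5]
orientation: [-1.388, -1.404, -1.064]
force: [-4.8, 0.8, 4.7]
finger_gap: 63.4
finger_force: 45.0
```

Request:
{"op": "servo_tool", "data": {"rows": [0,0.01,0,0,0,0,0,0,0,0,0,0]}}

```text
time_s: 15.28
eef_pos: [625.0, 171.0, 88.5]
orientation: [-1.388, -1.404, -1.064]
force: [-5.5, 0.1, 3.9]
finger_gap: 63.5
finger_force: 45.0
```

```bash
python3 -c "
from h import *
chk()"
```

```text
t 15.28 q [ 0.762  1.237 -0.869  1.65  -0.563  0.932  0.666] p [625.  171.   88.5] F [-5.5  0.1  3.9] gap 63.5 45.0
T
 [[-0.001  1.    -0.013]
 [ 0.258  0.013  0.966]
 [ 0.966 -0.002 -0.258]]
rot err [-0.07 -0.08 -0.12] center-home [-3.6  0.6  1.5]
```

Request:
{"op": "servo_tool", "data": {"rows": [0,0.015,0,0,0,0,0,0,0,0,0,0]}}

```text
time_s: 15.45
eef_pos: [626.9, 171.0, 88.5]
orientation: [-1.389, -1.404, -1.064]
force: [-4.8, -0.2, 4.8]
finger_gap: 63.8
finger_force: 45.0
```

Request:
{"op": "servo_tool", "data": {"rows": [0,0.015,0,0,0,0,0,0,0,0,0,0]}}

```text
time_s: 15.62
eef_pos: [627.3, 171.1, 88.5]
orientation: [-1.386, -1.404, -1.062]
force: [-9.0, -2.7, 6.3]
finger_gap: 63.6
finger_force: 45.0
```

Request:
{"op": "servo_tool", "data": {"rows": [0,0.01,0,0,0,0,0,0,0,0,0,0]}}

```text
time_s: 15.78
eef_pos: [627.4, 171.0, 88.5]
orientation: [-1.384, -1.404, -1.061]
force: [-12.1, -4.6, 7.1]
finger_gap: 63.9
finger_force: 45.0
```

The force rose to -12 N in x, so the plate is home against the stop. Back off slightly, release, and look.

Request:
{"op": "servo_tool", "data": {"rows": [0,-0.008,0,0,0,0,0,0,0,0,0,0]}}

```text
time_s: 15.95
eef_pos: [627.4, 171.1, 88.5]
orientation: [-1.386, -1.404, -1.062]
force: [-9.2, -1.1, 5.8]
finger_gap: 63.5
finger_force: 45.0
```

Request:
{"op": "servo_tool", "data": {"rows": [0,0,0,0,0,0,0,0,0,0,0,0,0,0,0,0,0,0,0,0,0,0,0,0,0,0,0,0,0,0,0,0,0,0,0,0,0,0,0,0,0,0], "claw": 1}}

```text
time_s: 16.53
eef_pos: [630.1, 170.0, 87.1]
orientation: [-1.393, -1.405, -1.065]
force: [0.1, 0.5, 0.2]
finger_gap: 91.7
finger_force: 0.0
```

```bash
cat >> h.py <<'E'
def look(tag):
    from rig import snapshot
    a=[]
    for n,(x,y,w) in(("scene",(310,130,150)),("top",(190,150,120)),("wrist",None or (120,0,400))):
        s=snapshot(n);pickle.dump(s,open(n+tag+".pkl","wb"));a.append(cv2.resize(s["pixels"][y:y+w,x:x+w,::-1],(265,265),interpolation=cv2.INTER_CUBIC))
        W=world(s);H=hsv(s);yl=(H[...,0]>20)&(H[...,0]<40)&(H[...,1]>90)&(abs(W[...,0]-627)<45)&(abs(W[...,1]-164)<35)&(W[...,2]>35)
        Q=W[yl]
        if len(Q)>20:
            L=np.array([0,0,69]);loc=(Q-[627.5,164.8,0])@np.array([[1,-.012,0],[.012,1,0],[0,0,1]])
            print(n,len(Q),"rel home 3/50/97%",np.round(np.percentile(loc,[3,50,97],axis=0),1).tolist())
    cv2.imwrite(f"pics/m{tag}.png",np.hstack(a))
E
python3 - <<'E'
from h import *
chk();look("5")
E
```

```text
t 16.53 q [ 0.758  1.239 -0.866  1.639 -0.562  0.934  0.662] p [630.1 170.   87.1] F [0.1 0.5 0.2] gap 91.7 0.0
T
 [[-0.001  1.    -0.01 ]
 [ 0.26   0.01   0.965]
 [ 0.966 -0.002 -0.26 ]]
rot err [ 0.1   0.09 -0.12] center-home [ 1.5 -0.5  0.2]
scene 171 rel home 3/50/97% [[-19.2, -12.2, 40.7], [23.8, -10.2, 95.4], [31.3, 6.2, 149.1]]
top 174 rel home 3/50/97% [[-33.0, -7.1, 44.7], [-13.6, -1.9, 121.1], [22.9, 10.8, 129.3]]
wrist 9283 rel home 3/50/97% [[-30.2, -9.2, 47.6], [-0.6, -8.2, 100.1], [29.1, 6.2, 124.4]]
```

View pics/m5.png

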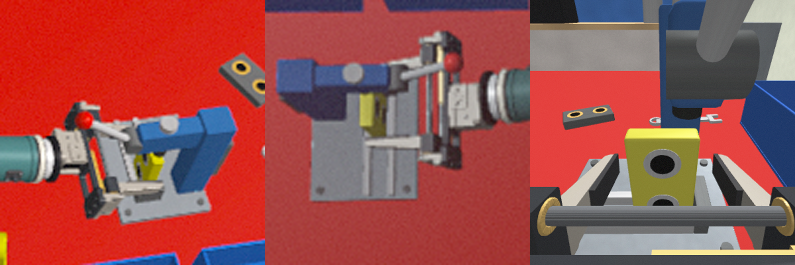

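The plate stands free in the channel under the raised foot (wrist view: plate top edge at about (662,130), foot above right at (688,110)), with the fingers open on both sides. Next, withdraw straight back.

Request:
{"op": "servo_tool", "data": {"rows": [0,-0.01,-0.05,0,0,0,0,-0.01,-0.1,0,0,0,0,0,-0.15,0,0,0,0,0,-0.2,0,0,0,0,0,-0.2,0,0,0,0,0,-0.2,0,0,0,0,0,-0.2,0,0,0,0,0,-0.2,0,0,0]}}

```text
time_s: 17.35
eef_pos: [628.9, 16.9, 128.3]
orientation: [-1.394, -1.405, -1.065]
force: [0.5, -0.3, -0.1]
finger_gap: 91.7
finger_force: 0.0
```

```bash
python3 - <<'E'
from h import *
o,T=log()
for tag in("5",):
    s=pickle.load(open(f"wrist{tag}.pkl","rb"));W=world(s);H=hsv(s)
    y=(H[...,0]>20)&(H[...,0]<40)&(H[...,1]>90)&(abs(W[...,0]-627)<28)&(W[...,1]<162)&(W[...,1]>148)&(W[...,2]>60)&(W[...,2]<120)
    Q=W[y];A=np.c_[Q[:,0]-627.5,Q[:,2]-69,np.ones(len(Q))];print("face y slopes (x,z)",np.linalg.lstsq(A,Q[:,1],rcond=None)[0])
from rig import snapshot
s=snapshot("wrist");pickle.dump(s,open("w6.pkl","wb"));W=world(s);H=hsv(s)
y=(H[...,0]>20)&(H[...,0]<40)&(H[...,1]>90)&(abs(W[...,0]-627)<45)&(W[...,1]<164)&(W[...,1]>145)&(W[...,2]>35)&(W[...,2]<130)
Q=W[y];f=Q[(abs(Q[:,0]-627)<28)&(Q[:,2]<118)];A=np.c_[f[:,0]-627.5,f[:,2]-69,np.ones(len(f))];print("face y slopes (x,z)",np.linalg.lstsq(A,f[:,1],rcond=None)[0],len(f),np.percentile(Q,[1,99],axis=0))
# next: to above knob, tool x heading +90.7, tool down
q=o["joint_positions"];T1=tool(90.7);kn=np.array([648.5,31,267.])
p1=kn+[0,-5,120]
for k in range(1,9):
    from scipy.spatial.transform import Slerp
    S=Slerp([0,1],R.from_matrix([T,T1]));q,e1,e2,_,_=ik(o["eef_pos"]+(p1-o["eef_pos"])*k/8,S(k/8).as_matrix(),q)
print(q,e1,e2)
E
```

```text
t 17.35 q [ 0.905  1.173 -0.812  1.523 -0.496  1.213  0.615] p [628.9  16.9 128.3] F [ 0.5 -0.3 -0.1] gap 91.7 0.0
T
 [[-0.001  1.    -0.01 ]
 [ 0.261  0.009  0.965]
 [ 0.965 -0.002 -0.261]]
face y slopes (x,z) [1.38142535e-02 1.82386035e-03 1.56396702e+02]
face y slopes (x,z) [1.29931781e-02 4.40331057e-04 1.56316568e+02] 1961 [[596.24265288 154.86186591  36.59452482]
 [658.40179005 163.1129385  124.19701097]]
[ 0.29206221  0.41932428 -0.55792321  1.34769049  0.2191986   1.43552594
 -0.24375664] 0.0025138694073369803 0.0001458952721396209
```

```bash
python3 - <<'E'
from h import *
from rig import get_obs
o=get_obs();T=R.from_rotvec(o["orientation"]).as_matrix()
plan(o["eef_pos"],T,[646,-90,390],tool(90.7),16)
E
```

```text
rows [0.118, 0.008, -0.087, 0.0, -0.039, 0.0, 0.11, 0.007, -0.096, 0.0, -0.039, -0.001, 0.101, 0.008, -0.105, 0.001, -0.039, 0.0, 0.093, 0.008, -0.112, 0.0, -0.039, 0.0, 0.084, 0.007, -0.12, 0.0, -0.038, 0.0, 0.073, 0.008, -0.127, 0.0, -0.039, -0.001, 0.063, 0.008, -0.131, 0.0, -0.039, 0.0, 0.052, 0.008, -0.137, 0.001, -0.039, 0.0, 0.041, 0.007, -0.14, 0.0, -0.039, 0.0, 0.029, 0.008, -0.143, 0.0, -0.039, -0.001, 0.018, 0.007, -0.146, 0.0, -0.039, 0.0, 0.005, 0.008, -0.146, 0.0, -0.039, 0.0, -0.006, 0.007, -0.146, 0.001, -0.038, 0.0, -0.018, 0.008, -0.145, 0.0, -0.039, -0.001, -0.03, 0.007, -0.143, 0.0, -0.039, 0.0, -0.041, 0.007, -0.14, 0.0, -0.039, 0.0]
```

Request:
{"op": "servo_tool", "data": {"rows": [0.118,0.008,-0.087,0.0,-0.039,0.0,0.11,0.007,-0.096,0.0,-0.039,0,0.101,0.008,-0.105,0,-0.039,0.0,0.093,0.008,-0.112,0.0,-0.039,0.0,0.084,0.007,-0.12,0.0,-0.039,0.0,0.073,0.008,-0.127,0.0,-0.039,0,0.063,0.008,-0.131,0.0,-0.039,0.0,0.052,0.008,-0.137,0,-0.039,0.0]}}

```text
time_s: 18.07
eef_pos: [637.1, -33.0, 260.0]
orientation: [-1.839, -1.855, -0.618]
force: [-0.2, -0.9, 0.2]
finger_gap: 91.9
finger_force: 0.0
```

Request:
{"op": "servo_tool", "data": {"rows": [0.041,0.007,-0.14,0.0,-0.039,0.0,0.029,0.008,-0.143,0.0,-0.039,0,0.018,0.007,-0.146,0.0,-0.039,0.0,0.005,0.008,-0.146,0.0,-0.039,0.0,-0.006,0.007,-0.146,0,-0.038,0.0,-0.018,0.008,-0.145,0.0,-0.039,0,-0.03,0.007,-0.143,0.0,-0.039,0.0,-0.04,0.007,-0.14,0.0,-0.039,0.0]}}

```text
time_s: 18.73
eef_pos: [644.7, -83.2, 391.1]
orientation: [2.211, 2.231, -0.003]
force: [0.1, 0.5, -0.0]
finger_gap: 91.9
finger_force: 0.0
```

Request:
{"op": "servo_tool", "data": {"rows": [0,0,0,0,0,0,0,0,0,0,0,0]}}

```text
time_s: 18.9
eef_pos: [645.0, -80.9, 390.1]
orientation: [-2.205, -2.233, -0.004]
force: [-0.0, 0.1, -0.9]
finger_gap: 91.8
finger_force: 0.0
```

```bash
python3 - <<'E'
from h import *
from rig import snapshot
o,T=log();s=snapshot("scene");W=world(s);H=hsv(s)
for n in("scene","top"):
    s=snapshot(n);W=world(s);H=hsv(s)
    r=(W[...,2]>230)&(W[...,2]<300)&((H[...,0]<8)|(H[...,0]>172))&(H[...,1]>140)&(np.hypot(W[...,0]-649,W[...,1]-30)<40);print(n,"knob",r.sum(),W[r].mean(0) if r.any() else 0)
t=np.array([648.6,31,268-19.]);P,C=plan(o["eef_pos"],T,t+[0,0,80],tool(90.7),5);plan(P,C,t,tool(90.7),4)
a=np.linspace(.75,-.37,21);d=np.diff(110*np.c_[-np.cos(a),np.sin(a)],axis=0);print(np.round(d/120,3).tolist())
E
```

```text
t 18.9 q [ 0.442  0.416 -0.535  1.34   0.205  1.441 -0.069] p [645.  -80.9 390.1] F [-0.   0.1 -0.9] gap 91.8 0.0
T
 [[-0.012  1.    -0.   ]
 [ 1.     0.012  0.004]
 [ 0.004 -0.    -1.   ]]
scene knob 90 [652.10293402  27.83328497 272.25434717]
top knob 65 [646.77597164  31.91899978 274.72836101]
rows [0.186, 0.008, 0.103, 0.0, 0.0, 0.0, 0.186, 0.009, 0.102, 0.0, -0.001, 0.0, 0.186, 0.008, 0.102, 0.0, 0.0, 0.0, 0.187, 0.008, 0.102, 0.0, -0.001, 0.0, 0.186, 0.008, 0.102, 0.0, 0.0, 0.0]
rows [0.0, 0.0, 0.167, 0.0, 0.0, 0.0, 0.0, 0.0, 0.166, 0.0, 0.0, 0.0, 0.0, 0.0, 0.167, 0.0, 0.0, 0.0, 0.0, 0.001, 0.167, 0.0, 0.0, 0.0]
[[-0.034, -0.039], [-0.032, -0.04], [-0.029, -0.042], [-0.027, -0.044], [-0.025, -0.045], [-0.022, -0.046], [-0.019, -0.048], [-0.017, -0.049], [-0.014, -0.049], [-0.011, -0.05], [-0.008, -0.051], [-0.005, -0.051], [-0.003, -0.051], [0.0, -0.051], [0.003, -0.051], [0.006, -0.051], [0.009, -0.051], [0.012, -0.05], [0.014, -0.049], [0.017, -0.048]]
```

Request:
{"op": "servo_tool", "data": {"rows": [0.186,0.008,0.102,0.0,0.0,0.0,0.186,0.008,0.102,0.0,0,0.0,0.186,0.008,0.102,0.0,0.0,0.0,0.186,0.008,0.102,0.0,0,0.0,0.186,0.008,0.102,0.0,0.0,0.0,0,0,0,0,0,0]}}

```text
time_s: 19.55
eef_pos: [646.4, 33.9, 324.1]
orientation: [-2.196, -2.231, 0.002]
force: [-0.3, 0.8, -0.4]
finger_gap: 91.7
finger_force: 0.0
```

Request:
{"op": "servo_tool", "data": {"rows": [0.0,0.0,0.167,0.0,0.0,0.0,0.0,0.0,0.167,0.0,0.0,0.0,0.0,0.0,0.167,0.0,0.0,0.0,0.0,0,0.167,0.0,0.0,0.0,0,0,0,0,0,0]}}

```text
time_s: 19.97
eef_pos: [645.9, 27.0, 242.8]
orientation: [-2.206, -2.223, 0.009]
force: [-0.2, -1.3, -0.2]
finger_gap: 92.2
finger_force: 0.0
```

Request:
{"op": "servo_tool", "data": {"rows": [0,0,0,0,0,0,0,0,0,0,0,0,0,0,0,0,0,0,0,0,0,0,0,0], "claw": 0.45, "squeeze": 30}}

```text
time_s: 20.3
eef_pos: [649.2, 29.8, 249.6]
orientation: [-2.209, -2.231, -0.004]
force: [0.1, -0.2, -0.4]
finger_gap: 67.2
finger_force: 0.0
```

```bash
python3 -c "
from h import *
log()"
```

```text
t 20.3 q [ 0.288  0.503 -0.545  1.539  0.271  1.175 -0.296] p [649.2  29.8 249.6] F [ 0.1 -0.2 -0.4] gap 67.2 0.0
T
 [[-0.01   1.     0.   ]
 [ 1.     0.01   0.003]
 [ 0.003  0.    -1.   ]]
```

Well placed; close, then bring the knob down along its arc.

Request:
{"op": "servo_tool", "data": {"rows": [0,0,0,0,0,0,0,0,0,0,0,0,0,0,0,0,0,0,0,0,0,0,0,0,0,0,0,0,0,0,0,0,0,0,0,0,0,0,0,0,0,0,0,0,0,0,0,0], "claw": 0, "squeeze": 30}}

```text
time_s: 20.97
eef_pos: [648.8, 29.9, 248.1]
orientation: [-2.208, -2.231, -0.002]
force: [0.8, 0.9, -0.1]
finger_gap: 24.0
finger_force: 30.0
```

Request:
{"op": "servo_tool", "data": {"rows": [-0.034,0,0.039,0,0,0,-0.032,0,0.04,0,0,0,-0.029,0,0.042,0,0,0,-0.027,0,0.044,0,0,0,-0.025,0,0.045,0,0,0,-0.022,0,0.046,0,0,0,-0.019,0,0.048,0,0,0]}}

```text
time_s: 21.55
eef_pos: [649.1, 6.7, 211.1]
orientation: [-2.208, -2.231, -0.002]
force: [1.5, 0.5, 3.7]
finger_gap: 24.0
finger_force: 30.0
```

Request:
{"op": "servo_tool", "data": {"rows": [-0.017,0,0.049,0,0,0,-0.014,0,0.049,0,0,0,-0.011,0,0.05,0,0,0,-0.008,0,0.051,0,0,0,-0.005,0,0.051,0,0,0,-0.003,0,0.051,0,0,0,0,0,0.051,0,0,0]}}

```text
time_s: 22.13
eef_pos: [649.1, -0.3, 168.8]
orientation: [-2.209, -2.231, -0.001]
force: [4.0, -2.0, 3.6]
finger_gap: 24.4
finger_force: 30.0
```

```bash
python3 - <<'E'
from h import *
o,T=log()
g=o["eef_pos"]-19*T[:,2];print("grasp pt",g,"angle",np.arctan2(g[2]-190,112-g[1])+.35)
E
```

```text
t 22.13 q [ 0.313  0.576 -0.513  1.618  0.315  1.032 -0.285] p [ 6.491e+02 -3.000e-01  1.688e+02] F [ 4.  -2.   3.6] gap 24.4 30.0
T
 [[-0.01   1.    -0.001]
 [ 1.     0.01   0.002]
 [ 0.002 -0.001 -1.   ]]
grasp pt [ 6.49085638e+02 -3.18209022e-01  1.87768419e+02] angle 0.3301342323221545
```

Request:
{"op": "servo_tool", "data": {"rows": [0.006,0,0.051,0,0,0,0.009,0,0.051,0,0,0,0.012,0,0.051,0,0,0,0.014,0,0.05,0,0,0,0.014,0,0.05,0,0,0,0.017,0,0.048,0,0,0,0,0,0,0,0,0]}}

```text
time_s: 22.72
eef_pos: [648.9, 7.6, 132.8]
orientation: [-2.21, -2.231, 0.001]
force: [4.9, -5.1, 2.5]
finger_gap: 23.9
finger_force: 30.0
```

Request:
{"op": "servo_tool", "data": {"rows": [0.008,0,0.025,0,0,0,0,0,0,0,0,0]}}

```text
time_s: 22.88
eef_pos: [649.2, 7.7, 132.3]
orientation: [2.211, 2.231, -0.002]
force: [-1.2, -6.7, 16.8]
finger_gap: 24.1
finger_force: 30.0
```

```bash
python3 - <<'E'
from h import *
o,T=log()
g=o["eef_pos"]-19*T[:,2];print("grasp pt",g,"angle",np.arctan2(g[2]-190,112-g[1])+.35)
E
```

```text
t 22.88 q [ 0.287  0.616 -0.497  1.645  0.342  0.97  -0.32 ] p [649.2   7.7 132.3] F [-1.2 -6.7 16.8] gap 24.1 30.0
T
 [[-0.009  1.    -0.001]
 [ 1.     0.009 -0.001]
 [-0.001 -0.001 -1.   ]]
grasp pt [649.17297558   7.72969423 151.34189814] angle -0.0050384854224009845
```

At the lower stop (angle about 0, 17 N pushing back). Release, rise and check.

Request:
{"op": "servo_tool", "data": {"rows": [0,0,-0.008,0,0,0,0,0,0,0,0,0,0,0,0,0,0,0,0,0,0,0,0,0,0,0,0,0,0,0,0,0,0,0,0,0,0,0,0,0,0,0,0,0,0,0,0,0], "claw": 1}}

```text
time_s: 23.55
eef_pos: [648.3, 10.4, 131.0]
orientation: [-2.207, -2.231, -0.001]
force: [-0.5, 0.2, -0.1]
finger_gap: 75.3
finger_force: 0.0
```

Request:
{"op": "servo_tool", "data": {"rows": [0,0,-0.05,0,0,0,0,0,-0.15,0,0,0,0,0,-0.25,0,0,0,0,0,-0.3,0,0,0,0,0,-0.3,0,0,0,0,0,-0.3,0,0,0,0,0,-0.3,0,0,0,-0.1,0,-0.2,0,0,0]}}

```text
time_s: 24.22
eef_pos: [649.4, 1.0, 358.2]
orientation: [-2.204, -2.237, -0.009]
force: [0.9, -0.5, 0.1]
finger_gap: 92.0
finger_force: 0.0
```

Request:
{"op": "servo_tool", "data": {"rows": [0,0,0,0,0,0,0,0,0,0,0,0,0,0,0,0,0,0]}}

```text
time_s: 24.47
eef_pos: [648.4, -2.4, 352.5]
orientation: [-2.207, -2.23, 0.0]
force: [-1.5, -0.6, -0.5]
finger_gap: 92.1
finger_force: 0.0
```

```bash
python3 - <<'E'
from h import *
from scipy.optimize import least_squares
log();look("7")
for n in("scene","top","wrist"):
    s=pickle.load(open(n+"7.pkl","rb"));W=world(s);H=hsv(s)
    r=(W[...,2]>120)&(W[...,2]<290)&((H[...,0]<8)|(H[...,0]>172))&(H[...,1]>140)&(np.hypot(W[...,0]-649,W[...,1]-15)<40);P=W[r]
    if len(P)>10:print(n,"knob",least_squares(lambda c:np.linalg.norm(P-c,axis=1)-13,P.mean(0)-[0,0,8],loss="soft_l1").x)
E
```

```text
t 24.47 q [ 0.339  0.434 -0.555  1.403  0.225  1.371 -0.209] p [648.4  -2.4 352.5] F [-1.5 -0.6 -0.5] gap 92.1 0.0
T
 [[-0.011  1.    -0.003]
 [ 1.     0.011  0.003]
 [ 0.003 -0.003 -1.   ]]
scene 173 rel home 3/50/97% [[-19.0, -12.8, 40.4], [27.0, -10.5, 83.4], [31.3, 5.8, 132.0]]
top 163 rel home 3/50/97% [[-32.8, -7.3, 47.9], [-14.6, -2.0, 121.0], [20.8, 11.0, 129.4]]
wrist 613 rel home 3/50/97% [[-30.6, -9.0, 51.4], [-17.8, -3.5, 123.7], [-0.7, 9.7, 125.7]]
scene knob [648.357052     6.16267441 153.42681311]
wrist knob [648.58699401   8.71763925 152.4529542 ]
```

View pics/m7.png

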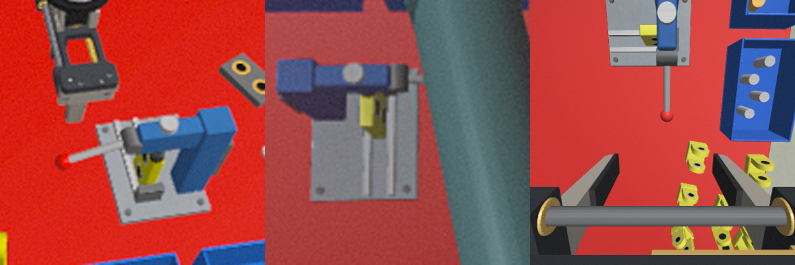

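The view shows the lever fully down (knob measured at z 152.5) and the plate upright under the foot against the stop. The arm is clear and the yokes are undisturbed. I'm handing it in.

```bash
python3 -c "
from rig import *
print(finish_job())"
```

```text
the job is handed in; nothing more can be done
None
```

I handed the job in at about 24.5 s: my measurements show the lever fully down and the plate upright and home under the foot. I couldn't read the foot force, and no verdict came back.

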